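# Take the lock plate off a greenhouse fan with a left-hand spinner

## Robot

A 7-joint arm with a two-finger parallel gripper is mounted at the origin on the work surface. World frame = base frame: x ahead of the robot, y to its left, z up, the work surface at z = 0. Lengths are in m, angles in rad, forces in N, time in s.
With the tool pointing down it reaches from about 0.4 to 0.9 m from the base axis. Payload 5.5 kg.
Tool frame: the origin (TCP) lies midway between the tips of the shut fingers; the grasp point (between the pads) lies 19 mm behind it (arm.grasp_offset is the distance from the TCP to the grasp point, in m); y points along the fingers, x is the direction in which the jaws open and shut, and the axes are right-handed (so a half turn about y gives the same grasp; the last joint's range is limited). The gripper opens to 85 mm and grips with 20 to 120 N. Pads are 22 mm wide; open, the fingers measure 114 mm over their backs; the gripper's body (76 mm by 85 mm) begins 54 mm behind the grasp point. The pads swing forward as they close: fully open they stand 13 mm farther back than shut.
Start: joints at [-0.921, 0.501, -0.427, 1.55, 0.221, 1.138, -0.21], TCP at [0.245, 0.602, 0.231] pointing down, gripper open.
Joint ranges: [-2.88, 2.88], [-0.31, 2.03], [-1.54, 1.56], [0.2, 2.42], [-1.41, 4.55], [0.19, 2.02], [-2.57, 2.57]. Speed limits (rad/s): [2.57, 2.57, 3.14, 3.14, 3.14, 3.14, 3.14].

## Interface

Orientations are given as a 3x3 rotation matrix whose columns are the frame's x, y, z axes.
In Python, from plant import arm gives the robot as it stands.
- The arm moves only by the shell command python3 -m pendant 'ROWS' [OPENING] [FORCE]. ROWS is JSON, a list of rows, each a list of 6 numbers: the shift along the world's x, y, z in mm, then the turn, a rotation vector about the world's x, y, z in degrees. A call has 1 to 12 rows; each row is the pose to reach, as a shift and turn from the pose commanded when the call began; what a row does not reach only later rows make up. A row lasts 1/8 s, in which the tool goes at most 62.5 mm and 10.7 degrees, less where a joint would pass 70% of its speed; a pose out of reach is approached as far as the arm can. A call with a gripper value outside its range is refused whole. OPENING is the opening, from -1 (shut) to 1 (fully open), so that 0 is half open, set as the call begins (- or left out, the last holds). The fingers move at their own pace and stop on an object; FORCE is the grip in N (left out, the last holds). Time passes only in rows, so rows that repeat a pose let the fingers close. It gives the time, the measured TCP pose, the force and the opening at its end, in the units of the state.
- arm.state(): the state, without advancing time (a new reading comes with each control period).
- arm.grab_frame(name): name is "scene" or "top" or "wrist"; returns a dict with "image" (420x560x3 uint8, blue, green, red), "K" (3x3 intrinsics, pixels), "distortion" ([k1, k2, p1, p2, k3] as OpenCV has them; the pictures are not rectified), "T" (4x4, takes a point from camera to world coordinates). Camera axes: x right, y down, z forward; pixel columns grow to the right and rows downward; lengths in m; the calibration is good to about 2 mm. A picture is of the moment at which its call begins. There is no depth.
- arm.sign_off(): hands the job in, once; it reports no verdict.
The state is a dict: "time_s": time; "joint_positions": joint angles; "joint_vel": joint speeds; "joint_torque": joint torques, N m; "eef_pos": TCP position; "eef_rot": TCP orientation; "contact_force": force on the tool from outside, world axes, zero at the start; "wrist_torque": the same for the moment, N m; "opening": finger opening in m.
Only numpy, scipy, OpenCV 4.12 (cv2) and the standard library are available. Lean on these libraries where they do the work, as an engineer would, in place of code of your own. Each camera call takes 0.05 s, during which the arm holds its last target. There are 200 camera calls.

## Task

The fan lies on its back for cleaning, its blade held by a slotted steel lock plate under a black wing spinner with a left-hand thread. Loosen the spinner clockwise (never tighten it) almost to the end of its thread, then feel the plate gently up over the lip and draw it out by its tab, neither pressing it hard against the spinner nor forcing it against the fan. Lower it flat onto the floor of the grey tray before letting go, and leave the pots alone.

Things in the scene. Friction and masses are not known exactly. Their poses are not given: they have to be found in the camera images.
- fan_hub (a point): Fan head fixed on its back, shaft up: motor drum 124 mm wide, wire guard ring 236 mm, 3 black blades (tops below 87 mm), grey hub 80 mm wide. Point: shaft axis at the hub's flat top, 90 mm above the bench; z up, -x is the way out for the plate. Shaft 12 mm thick. Side rails 2.5 mm from the plate's sides and a front lip 26.5 to 29.5 mm from the axis (-x side), all H = 3 to 11 mm high (varies).
- spinner_grip (a point): Black spinner on the shaft: collar 40 mm wide, 5 mm thick, over the plate; wing bar 46 mm long, 16 mm thick, 30 mm high. Point: on the axis, 45 mm above the hub's top; the bar's middle lies 7 mm below to 6 mm above it. The bar's length is the hub's x turned clockwise by the joint value. Rises 1.6 mm per rad clockwise (left-hand thread, about 0.12 N m friction, stays put, never comes off).
- spinner (a joint): Turn of the spinner, rad; grows clockwise seen from above (loosening). Starts at 0.15 to 0.5, thread ends at 3.0; below -0.1 counts as tightening. At value v the bar's middle is 35 mm + H + 1.6 mm x v above the hub's top, and the plate can rise (H - 3 mm) + 1.6 mm x v off its seat before it meets the collar; it must rise over H to pass the lip. Bar top: 15 mm above its middle.
- plate_tab (a point): Loose steel lock plate, about 80 g, 104 mm long. Point: centre of its upright tab, 20 mm long (own x), 8 mm thick (own y), 42 mm high from the plate's underside; the point is 26 mm above the underside and, seated, 74 mm from the shaft towards the hub's -x. Axes as the hub's when seated. Tab foot and fork share one flat underside; a stem 8 mm wide, underside 12.5 mm up, joins them over the lip.
- plate_fork (a point): Centre of the same plate's fork, half-way up its 3 mm: 44 mm wide, 20 mm to +x and 25 mm to -x, 17 mm slot open to +x round the shaft. With the spinner at 2.8 rad only some 1.5 mm is free between lip and collar, at an unmeasured height, to be felt: lift by the tab until it touches the collar (2 N, never over 7 N; 4 to 13 mm up), ease back some 0.5 mm, slide out 60 mm along -x, then lift.
- tray: Grey open tray fixed to the bench, outside 200 (own x) by 160 (own y) by 26 mm high, walls 4 mm, floor top 4 mm above the bench. Origin at the centre of its underside. Empty; left or right, opposite the fan.
- pot_a: Bystander: square black pot 60 mm wide, 60 mm high (a green sprout reaches 85 mm), between fan and tray; origin at the centre of its underside.
- pot_b: Bystander: square black pot 80 mm wide, 75 mm high, with a white label stake to 125 mm, on the left; origin at the centre of its underside.
- pot_c: Bystander: the same, on the right.
Not all that is in view belongs to the job. Of the things that look like the part that bears plate_tab, the smallest one is meant.

How it is judged:
On the way, in this order (a step that is already met when the one before it is completed fails the run):
1. the spinner has been loosened clockwise to at least 2.3 rad (value of joint spinner above 2.3 rad), for 0.2 s.
2. the lock plate is drawn clear of the shaft (horizontal distance between plate_fork and fan_hub above 0.045 m), for 0.1 s.
3. the plate rests on the tray's floor while still held (not dropped) (contact force between the fingers and lock_plate above 0.5 N and contact force between lock_plate and tray above 0.1 N and z of plate_fork in the frame of tray below 0.012 m and angle between plate_fork's own z axis and vertical below 0.12 rad), for 0.1 s.
At the end, for the whole second after the job is handed in: The lock plate, fork and tab, lies inside the tray, flat on its floor (tilt under 0.1 rad, fork centre under 10 mm above the tray's underside), tab up, at rest and released; the spinner is left loosened (above 2.3 rad) (x of plate_fork in the frame of tray between -0.096 and 0.096 m and y of plate_fork in the frame of tray between -0.076 and 0.076 m and x of plate_tab in the frame of tray between -0.096 and 0.096 m and y of plate_tab in the frame of tray between -0.076 and 0.076 m and z of plate_fork in the frame of tray below 0.01 m and angle between plate_fork's own z axis and vertical below 0.1 rad and linear speed of lock_plate below 0.01 m/s and value of joint spinner above 2.3 rad); the robot touches nothing.
It fails at once if the spinner is turned the wrong way (tightened, below -0.1 rad) (value of joint spinner below -0.1 rad).
It fails at once if the lock plate is pressed against the spinner's collar with more than 7 N (contact force between lock_plate and spinner above 7 N).
It fails at once if the lock plate is forced against the fan or spinner with more than 15 N (contact force between lock_plate and fan above 15 N).
It fails at once if a pot is moved by more than 30 mm (distance of any of pot_a, pot_b, pot_c from where it was at the start of the episode above 0.03 m).
It also fails if it takes over 72 s, if anything falls off the work surface, if the arm or the gripper's body presses on something with over 40 N, if the wrist force passes 120 N, or if a joint passes its speed limit or range.

## Working session

There is one attempt and no reset: what is moved stays moved. The work goes in short steps, Python scripts to look and compute and a shell command to move; the robot and the scene stay as the last step left them, time stands still between calls to the robot, and variables do not carry over. Pictures are saved under pics/ and viewed, about 8 in all and at most 12, crops included, and the job is handed in when it is done.

```bash
ls; mkdir -p pics; cat > h.py <<'E'
import numpy as np, cv2
from plant import arm
def grab(n,save=None):
    f=arm.grab_frame(n)
    f={k:(np.array(v) if k!='image' else v) for k,v in f.items()}
    if save: cv2.imwrite('pics/'+save+'.png',f['image'])
    np.savez('pics/'+(save or n)+'.npz',**{k:f[k] for k in('image','K','distortion','T')})
    return f
def load(n): return dict(np.load('pics/'+n+'.npz'))
def ray(f,uv):
    p=cv2.undistortPoints(np.array([[uv]],float),f['K'],f['distortion'])[0,0]
    d=f['T'][:3,:3]@np.array([p[0],p[1],1]); return f['T'][:3,3],d/np.linalg.norm(d)
def onz(f,uv,z):
    o,d=ray(f,uv); return o+d*(z-o[2])/d[2]
def tri(f1,u1,f2,u2):
    o1,d1=ray(f1,u1);o2,d2=ray(f2,u2)
    s=np.linalg.lstsq(np.c_[d1,-d2],o2-o1,rcond=None)[0]
    a,b=o1+s[0]*d1,o2+s[1]*d2
    return (a+b)/2,np.linalg.norm(a-b)
def proj(f,P):
    Ti=np.linalg.inv(f['T']); r,_=cv2.Rodrigues(Ti[:3,:3])
    return cv2.projectPoints(np.array(P,float).reshape(-1,3),r,Ti[:3,3],f['K'],f['distortion'])[0].reshape(-1,2)
E
python3 - <<'E'
from h import *
a=grab('scene','s0');b=grab('top','t0')
cv2.imwrite('pics/st0.png',np.hstack([cv2.resize(a['image'],(400,300)),cv2.resize(b['image'],(400,300))]))
for f in(a,b): print(f['T'].round(3).tolist(),f['K'].round(1).tolist())
print(arm.state(),arm.grasp_offset)
E
```

```text
pics
[[0.654, 0.584, -0.481, 1.112], [0.756, -0.512, 0.407, -0.54], [-0.009, -0.63, -0.776, 1.159], [0.0, 0.0, 0.0, 1.0]] [[499.7, 0.0, 282.7], [0.0, 499.7, 208.6], [0.0, 0.0, 1.0]]
[[-0.003, -0.988, 0.153, 0.271], [-1.0, 0.004, 0.005, 0.01], [-0.006, -0.153, -0.988, 1.443], [0.0, 0.0, 0.0, 1.0]] [[413.5, 0.0, 281.0], [0.0, 413.5, 207.2], [0.0, 0.0, 1.0]]
{'time_s': 0.1, 'joint_positions': array([-0.92079766,  0.50175027, -0.42680578,  1.55136697,  0.22082227,
        1.13830699, -0.21031161]), 'joint_vel': array([ 1.18475944e-04, -3.13987201e-03, -3.07442594e-04, -4.10210525e-03,
       -6.33295336e-04, -6.00430886e-05,  5.94390403e-04]), 'joint_torque': array([-1.14331150e-02, -5.70800650e+01, -5.83844528e+00, -2.81751484e+01,
        1.05327842e-02,  5.39412751e-03, -2.63168891e-05]), 'eef_pos': array([0.24499999, 0.60137062, 0.23035637]), 'eef_rot': array([[ 3.77179674e-01, -7.01756137e-04, -9.26139839e-01],
       [ 9.26138408e-01, -1.62849846e-03,  3.77180325e-01],
       [-1.77290591e-03, -9.99998428e-01,  3.56867951e-05]]), 'contact_force': array([0.22340357, 0.79071351, 0.37528059]), 'wrist_torque': array([ 0.017335  , -0.02134729, -0.02483384]), 'opening': 0.0854158710543168} 0.0187
```

View pics/t0.png

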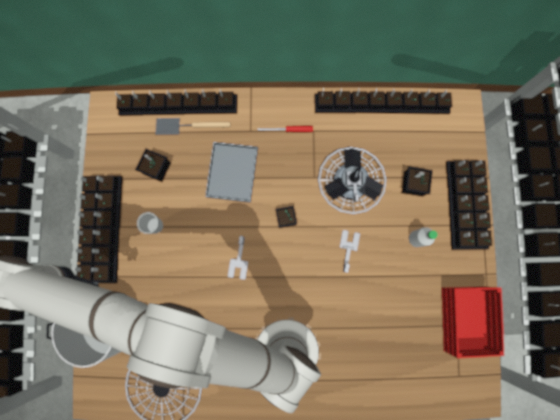

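View pics/s0.png

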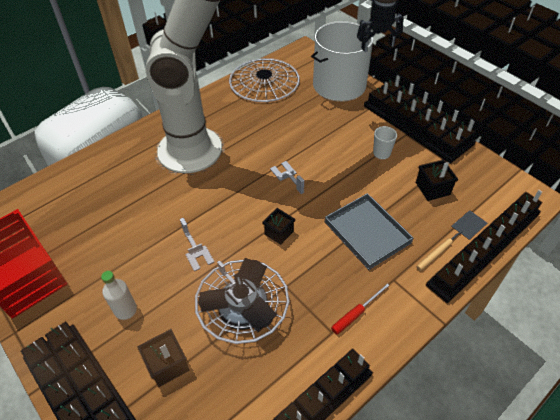

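Top: fan ≈(352,180), tray ≈(232,172), pot_a (287,216), two decoy plates at (237,260) and (349,250). Scene: fan ≈(241,300), tray (368,231). I'll magnify the fan in both.

```bash
python3 - <<'E'
from h import *
a=load('s0');b=load('t0')
A=cv2.resize(a['image'][250:350,190:295],None,fx=3.8,fy=3.8,interpolation=cv2.INTER_CUBIC)
B=cv2.resize(b['image'][140:220,310:394],None,fx=4.75,fy=4.75,interpolation=cv2.INTER_CUBIC)
cv2.imwrite('pics/c0.png',np.hstack([A[:380],B[:380]]));
for uv in[(352,180)]: print(onz(b,uv,.09))
print(onz(a,(241,300),.09))
# tray mask
for f,n in((b,'t'),(a,'s')):
    im=f['image']; 
    hsv=cv2.cvtColor(im,cv2.COLOR_BGR2HSV)
    u,v=(232,172) if n=='t' else (368,231)
    print(hsv[v,u])
    m=cv2.inRange(hsv,np.array([90,20,60]),np.array([125,140,190]))
    m=cv2.morphologyEx(m,cv2.MORPH_CLOSE,np.ones((3,3)))
    cs,_=cv2.findContours(m,cv2.RETR_EXTERNAL,cv2.CHAIN_APPROX_NONE)
    for c in cs:
        if cv2.pointPolygonTest(c,(u,v),False)>0:
            q=cv2.approxPolyDP(cv2.convexHull(c),8,True)[:,0]
            print(n,cv2.contourArea(c),q.tolist(),[onz(f,p.astype(float),.026).round(3).tolist() for p in q])
E
```

```text
[ 0.57253545 -0.22164815  0.09      ]
[ 0.59725414 -0.2414923   0.09      ]
[ 98  19 151]
t 1983.0 [[216, 144], [254, 148], [248, 199], [209, 194]] [[0.721, 0.249, 0.026], [0.705, 0.113, 0.026], [0.52, 0.132, 0.026], [0.539, 0.269, 0.026]]
[105  36 126]
s 3078.5 [[366, 194], [412, 238], [368, 268], [326, 218]] [[0.531, 0.276, 0.026], [0.727, 0.254, 0.026], [0.714, 0.09, 0.026], [0.518, 0.123, 0.026]]
```

View pics/c0.png

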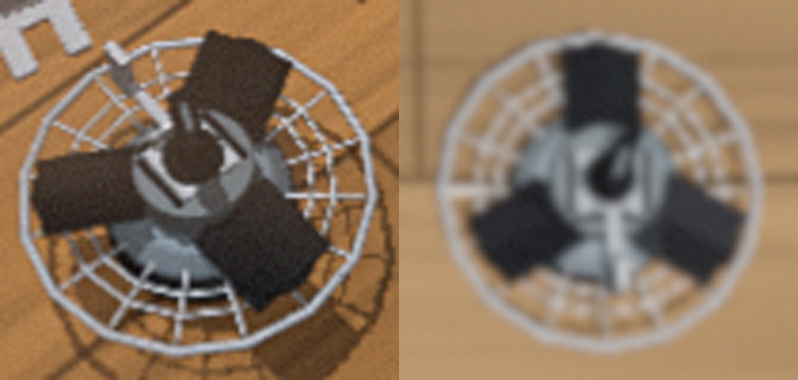

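Top view puts the fan near (0.57,-0.22), with the tab towards the robot. Tray centre is ≈(0.622,0.188), its long axis about -6° from world x. Moving over the fan for close-ups.

```bash
python3 -m pendant '[[15,-40,40],[35,-95,80],[57,-145,110],[80,-200,120],[102,-255,120],[125,-310,120],[147,-365,120],[170,-420,120],[192,-475,120],[215,-530,120],[240,-585,120],[260,-640,120]]' 2>&1 || python3 -m pendant '[[15,-40,40,0,0,0],[35,-95,80,0,0,0],[57,-145,110,0,0,0],[80,-200,120,0,0,0],[102,-255,120,0,0,0],[125,-310,120,0,0,0],[147,-365,120,0,0,0],[170,-420,120,0,0,0],[192,-475,120,0,0,0],[215,-530,120,0,0,0],[240,-585,120,0,0,0],[260,-640,120,0,0,0]]'
python3 -m pendant '[[10,-50,0,0,0,0],[20,-100,0,0,0,0],[40,-150,0,0,0,0],[50,-190,0,0,0,0],[50,-190,0,0,0,0],[50,-190,0,0,0,0]]'
python3 - <<'E'
from h import *
f=grab('wrist','w1'); s=arm.state(); print(f['T'].round(3).tolist(),f['K'].round(0).tolist(),f['distortion'],s['eef_pos'],s['joint_positions'],s['eef_rot'])
E
```

```text
schema error: expected 6 numbers
time_s: 1.6
eef_pos: [0.5055, -0.0398, 0.3511]
eef_rot: [[0.377, -0.0, -0.926], [0.926, 0.0, 0.377], [-0.0, -1.0, 0.0]]
contact_force: [1.6, -0.1, 0.0]
opening: 0.0856
time_s: 2.35
eef_pos: [0.555, -0.2271, 0.3506]
eef_rot: [[0.377, -0.001, -0.926], [0.926, 0.001, 0.377], [0.001, -1.0, 0.002]]
contact_force: [-0.2, 0.5, -0.7]
opening: 0.0854
[[0.378, 0.88, 0.288, 0.48], [0.926, -0.359, -0.117, -0.197], [0.0, 0.311, -0.95, 0.495], [0.0, 0.0, 0.0, 1.0]] [[350.0, 0.0, 285.0], [0.0, 350.0, 203.0], [0.0, 0.0, 1.0]] [-0.07222474  0.          0.          0.          0.        ] [ 0.55514799 -0.22641188  0.35089644] [ 0.1946894   0.29066186  0.18917324  1.54665264 -0.0567212   1.31069356
  1.57649268] [[ 3.75624681e-01 -7.02403132e-04 -9.26771604e-01]
 [ 9.26771449e-01  1.23810688e-03  3.75623680e-01]
 [ 8.83603050e-04 -9.99998987e-01  1.11603067e-03]]
```

View pics/w1.png

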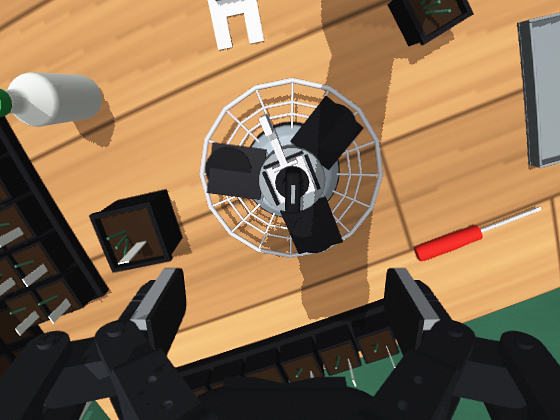

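The wrist shows the fan at ≈(293,175), the tab at (264,122), the bar near (292,190), with the bottle and screwdriver well clear. Taking a closer second wrist view.

```bash
python3 -m pendant '[[10,20,-40,0,0,0],[20,30,-80,0,0,0],[20,30,-100,0,0,0],[20,30,-100,0,0,0],[20,30,-100,0,0,0]]'
python3 - <<'E'
from h import *
f=grab('wrist','w2');a=load('w1')
c=proj(f,[.58,-.22,.13])[0]; print(c)
x0=int(c[0])-66;y0=max(0,int(c[1])-66); print('w2 origin',x0,y0)
B=cv2.resize(f['image'][y0:y0+133,x0:x0+133],(400,400),interpolation=cv2.INTER_CUBIC)
A=cv2.resize(a['image'][115:215,240:340],(400,400),interpolation=cv2.INTER_CUBIC)
cv2.imwrite('pics/c1.png',np.hstack([A,B]))
E
```

```text
time_s: 3.02
eef_pos: [0.5758, -0.1975, 0.2527]
eef_rot: [[0.376, 0.002, -0.926], [0.926, -0.0, 0.376], [0.0, -1.0, -0.002]]
contact_force: [0.2, -0.1, 0.5]
opening: 0.0852
[261.05976418 208.39920585]
w2 origin 195 142
```

View pics/c1.png

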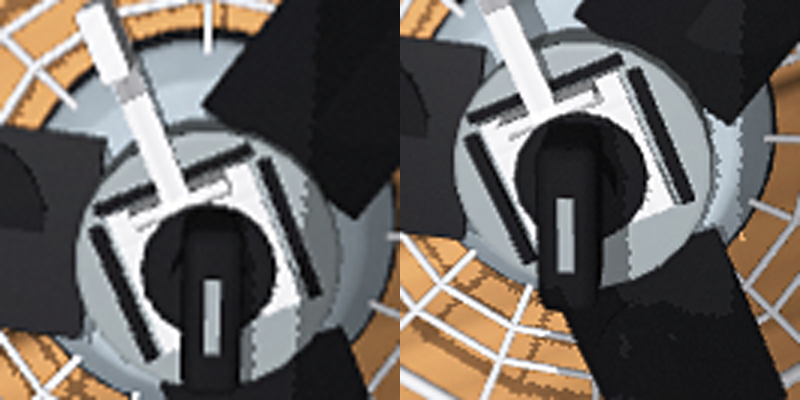

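```bash
python3 - <<'E'
from h import *
a=load('w1');b=load('w2')
L=lambda x,y:(240+x/4-.375,115+y/4-.375)
R=lambda x,y:(195+(x-400)*.3325-.33,142+y*.3325-.33)
P={}
for n,l,r in[('mark1',(212,280),(566,199)),('mark2',(211,355),(565,272)),('barend1',(184,385),(541,300)),('barend2',(240,388),(597,305)),
 ('lrail1',(97,230),(475,138)),('lrail2',(150,358),(530,262)),('rrail1',(265,160),(637,72)),('rrail2',(318,293),(686,200)),('lip1',(97,210),(470,115)),('lip2',(255,150),(622,60)),
 ('hubL',(75,255),(454,150)),('hubT',(205,118),(590,30))]:
    p,e=tri(a,L(*l),b,R(*r)); P[n]=p; print(n,(p*1000).round(1),round(e*1000,1))
for x,y in(('mark1','mark2'),('lrail1','lrail2'),('rrail1','rrail2'),('lip1','lip2')):
    d=P[y]-P[x]; print(x,np.degrees(np.arctan2(d[1],d[0])).round(1),np.linalg.norm(d).round(4))
cv2.imwrite('pics/c2.png',np.hstack([cv2.resize(a['image'][95:195,220:320],(400,400),interpolation=cv2.INTER_CUBIC),cv2.resize(b['image'][75:175,165:265],(400,400),interpolation=cv2.INTER_CUBIC)]))
E
```

```text
mark1 [ 572.4 -225.3  142.7] 0.4
mark2 [ 590.  -232.9  145.8] 0.3
barend1 [ 596.4 -243.1  141.8] 0.3
barend2 [ 602.  -229.3  144.6] 0.0
lrail1 [ 559.6 -255.8   87.2] 0.3
lrail2 [ 601.3 -255.7   92.3] 0.7
rrail1 [ 558.9 -201.8   88.3] 0.8
rrail2 [ 597.2 -201.5  104.3] 0.4
lip1 [ 552.1 -252.5   93.2] 1.2
lip2 [ 552.5 -203.3   99.1] 0.3
hubL [ 563.8 -265.9   80. ] 3.3
hubT [ 547.1 -215.2   48.2] 1.5
mark1 -23.3 0.0195
lrail1 0.0 0.042
rrail1 0.5 0.0415
lip1 89.6 0.0496
```

View pics/c2.png

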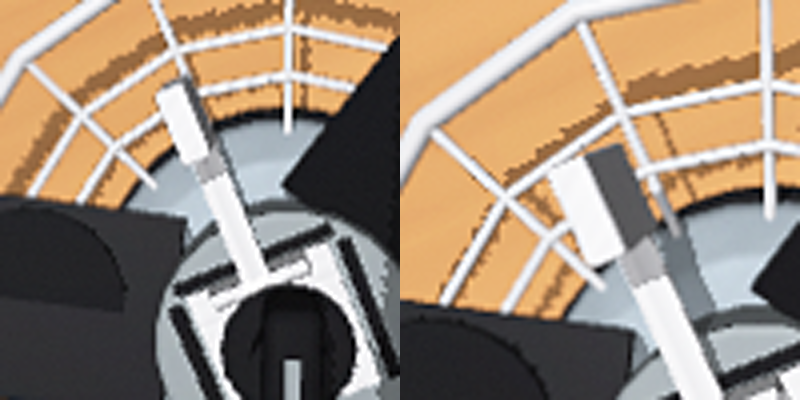

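Result: hub yaw ≈0°, axis ≈(0.579..0.581,-0.2285), rails and lip at z≈0.09–0.10. The bar points to -23° (v≈0.4), and its top at z≈0.143 suggests H≈3. In the last picture the tab's top face is at left crop (182,122) and right crop (588,210).

```bash
python3 - <<'E'
from h import *
a=load('w1');b=load('w2')
L=lambda x,y:(220+x/4-.375,95+y/4-.375)
R=lambda x,y:(165+(x-400)/4-.375,75+y/4-.375)
for l,r in[((157,92),(551,172)),((183,82),(582,155)),((208,150),(622,245)),((184,164),(597,265))]:
    p,e=tri(a,L(*l),b,R(*r)); print((p*1000).round(1),round(e*1000,1))
E
python3 -m pendant '[[4,-31,-30,0,0,0],[4,-31,-60,0,0,0],[4,-31,-100,0,0,0],[4,-31,-139,0,0,0],[4,-31,-139,0,0,0],[4,-31,-139,0,0,0]]'
```

```text
[ 497.1 -232.   130.7] 0.7
[ 496.8 -224.5  134.9] 0.2
[ 514.9 -225.4  132. ] 0.3
[ 516.8 -233.3  123.6] 0.0
time_s: 3.82
eef_pos: [0.5806, -0.2297, 0.1145]
eef_rot: [[0.377, 0.003, -0.926], [0.926, -0.001, 0.377], [0.0, -1.0, -0.003]]
contact_force: [0.4, -0.2, -0.3]
opening: 0.0858
```

Tab top is at (0.506,-0.229,0.131), so the hub x is 0.580, consistent. Grip the bar.

```bash
python3 -m pendant '[[0,1,-1,0,0,0],[0,1,-1,0,0,0],[0,1,-1,0,0,0],[0,1,-1,0,0,0],[0,1,-1,0,0,0],[0,1,-1,0,0,0],[0,1,-1,0,0,0],[0,1,-1,0,0,0]]' -1 40
```

```text
time_s: 4.82
eef_pos: [0.5795, -0.2279, 0.1119]
eef_rot: [[0.377, 0.001, -0.926], [0.926, 0.0, 0.377], [0.0, -1.0, -0.001]]
contact_force: [-0.4, 1.1, 5.6]
opening: 0.0184
```

```bash
python3 -m pendant '[[0,0,0.25,0,0,-8],[0,0,0.5,0,0,-16],[0,0,0.7,0,0,-24],[0,0,1,0,0,-32],[0,0,1.2,0,0,-40],[0,0,1.4,0,0,-48],[0,0,1.6,0,0,-56],[0,0,1.8,0,0,-64],[0,0,2,0,0,-72],[0,0,2,0,0,-72],[0,0,2,0,0,-72]]'; python3 -c "
from plant import arm;s=arm.state();print(s['joint_positions'].round(2),s['wrist_torque'].round(2))"
```

```text
time_s: 6.2
eef_pos: [0.581, -0.227, 0.114]
eef_rot: [[0.998, 0.003, 0.069], [-0.069, 0.001, 0.998], [0.003, -1.0, 0.001]]
contact_force: [3.7, 3.4, 4.7]
opening: 0.0189
[-0.    0.59  0.46  1.74 -0.32  0.89  0.52] [ 0.74 -0.96  0.04]
```

```bash
python3 -m pendant '[[0,0,0.25,0,0,-8],[0,0,0.5,0,0,-16],[0,0,0.7,0,0,-24],[0,0,0.9,0,0,-32],[0,0,1.1,0,0,-40],[0,0,1.3,0,0,-48],[0,0,1.6,0,0,-56],[0,0,1.8,0,0,-65],[0,0,1.8,0,0,-65],[0,0,1.8,0,0,-65]]'; python3 -c "
from plant import arm;s=arm.state();print(s['joint_positions'].round(2),s['wrist_torque'].round(2))"
```

```text
time_s: 7.45
eef_pos: [0.5822, -0.228, 0.1159]
eef_rot: [[0.359, 0.005, 0.933], [-0.933, -0.001, 0.359], [0.003, -1.0, 0.004]]
contact_force: [8.0, 0.4, 1.4]
opening: 0.0186
[-0.19  0.66  0.73  1.74 -0.53  0.94 -0.45] [ 0.29 -1.77  0.03]
```

```bash
python3 -m pendant '[[0,0,0,0,0,0],[0,0,0,0,0,0],[0,0,0,0,0,0],[0,0,30,0,0,0],[0,0,80,0,0,0],[-20,0,110,0,0,-7],[-40,0,110,0,0,-14],[-70,0,110,0,0,-21],[-70,0,110,0,0,-21],[-70,0,110,0,0,-21]]' 1
python3 - <<'E'
from h import *
f=grab('wrist','w3'); s=arm.state(); print(f['T'].round(3).tolist(),s['eef_pos'],s['contact_force'],s['eef_rot'].round(3).tolist())
E
```

```text
time_s: 8.7
eef_pos: [0.5096, -0.2278, 0.2252]
eef_rot: [[-0.001, 0.001, 1.0], [-1.0, 0.0, -0.001], [-0.0, -1.0, 0.001]]
contact_force: [0.6, -0.9, -0.6]
opening: 0.0855
[[-0.002, -0.95, -0.311, 0.589], [-1.0, 0.002, -0.0, -0.228], [0.001, 0.311, -0.95, 0.369], [0.0, 0.0, 0.0, 1.0]] [ 0.50997165 -0.22775651  0.22513187] [-0.57819108  0.39165983 -1.09438033] [[-0.001, 0.0, 1.0], [-1.0, -0.0, -0.001], [0.0, -1.0, 0.0]]
```

View pics/w3.png

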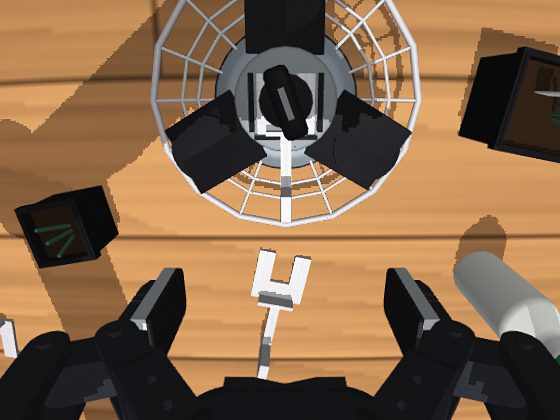

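v≈2.8 now: in the picture the bar runs (277,70)–(297,135), i.e. about -162°. The tab is at column 286, giving y≈-0.2287. Going down to the tab and gripping.

```bash
python3 -m pendant '[[-3,-1,-50,0,0,0],[-3,-1,-90,0,0,0],[-3,-1,-115,0,0,0],[-3,-1,-125,0,0,0],[-3,-1,-125,0,0,0]]'
python3 -m pendant '[[0,0,0,0,0,0],[0,0,0,0,0,0],[0,0,0,0,0,0],[0,0,0,0,0,0],[0,0,0,0,0,0],[0,0,0,0,0,0],[0,0,0,0,0,0],[0,0,0,0,0,0]]' -1 60; cat >>h.py <<'E'
def force(n=6):
    F=[]
    for i in range(n):
        arm.grab_frame('wrist'); s=arm.state(); F.append(np.r_[s['contact_force'],s['wrist_torque'],s['eef_pos']*1000])
    print('F',np.mean(F,0).round(2), 'sd',np.std(F,0)[:3].round(2),s['time_s'])
E
python3 -c "
from h import *; force()"
```

```text
time_s: 9.38
eef_pos: [0.5064, -0.2292, 0.0998]
eef_rot: [[-0.002, -0.001, 1.0], [-1.0, -0.0, -0.002], [0.0, -1.0, -0.001]]
contact_force: [0.8, 1.0, 0.6]
opening: 0.0853
time_s: 10.38
eef_pos: [0.5063, -0.229, 0.1003]
eef_rot: [[-0.003, 0.0, 1.0], [-1.0, 0.0, -0.003], [-0.0, -1.0, 0.0]]
contact_force: [-1.8, 2.1, 4.5]
opening: 0.007
F [-1.4200e+00  1.0900e+00  5.4100e+00  3.1000e-01  5.0000e-02  2.0000e-02
  5.0628e+02 -2.2896e+02  1.0031e+02] sd [0.64 0.34 0.47] 10.675
```

```bash
python3 -m pendant '[[0,0,0.7,0,0,0],[0,0,1.5,0,0,0],[0,0,1.5,0,0,0]]'; python3 -c "
from h import *; force(4)"
python3 -m pendant '[[0,0,0.5,0,0,0],[0,0,1,0,0,0],[0,0,1,0,0,0]]'; python3 -c "
from h import *; force(5)"
```

```text
time_s: 11.05
eef_pos: [0.5059, -0.229, 0.1014]
eef_rot: [[-0.003, -0.0, 1.0], [-1.0, -0.0, -0.003], [0.0, -1.0, -0.0]]
contact_force: [0.1, 0.2, -0.8]
opening: 0.0069
F [ 8.0000e-02 -3.8000e-01 -3.6000e-01 -2.0000e-02  5.0000e-02  2.0000e-02
  5.0599e+02 -2.2901e+02  1.0142e+02] sd [0.24 0.51 0.45] 11.25
time_s: 11.62
eef_pos: [0.5062, -0.229, 0.1027]
eef_rot: [[-0.003, 0.0, 1.0], [-1.0, -0.0, -0.003], [0.0, -1.0, 0.0]]
contact_force: [0.3, -1.1, -0.0]
opening: 0.0071
F [-7.0000e-02 -6.0000e-02 -3.1000e-01 -2.0000e-02  3.0000e-02  0.0000e+00
  5.0619e+02 -2.2900e+02  1.0263e+02] sd [0.45 0.26 0.53] 11.875
```

```bash
cat > f.py <<'E'
from h import *; force(5)
E
python3 -m pendant '[[0,0,0.5,0,0,0],[0,0,0.5,0,0,0]]'|grep time; python3 f.py
python3 -m pendant '[[0,0,0.5,0,0,0],[0,0,0.5,0,0,0]]'|grep time; python3 f.py
```

```text
time_s: 12.12
F [ 1.0000e-01  2.5000e-01 -4.3000e-01 -4.0000e-02  4.0000e-02  0.0000e+00
  5.0616e+02 -2.2902e+02  1.0311e+02] sd [0.28 0.76 0.43] 12.375
time_s: 12.62
F [-3.0000e-02 -1.4000e-01 -7.6000e-01 -0.0000e+00  3.0000e-02 -1.0000e-02
  5.0618e+02 -2.2901e+02  1.0362e+02] sd [0.22 0.6  0.39] 12.875
```

```bash

python3 -m pendant '[[0,0,0.4,0,0,0],[0,0,0.4,0,0,0]]'|grep time; python3 f.py
python3 -m pendant '[[0,0,0.3,0,0,0],[0,0,0.3,0,0,0]]'|grep time; python3 f.py
```

```text
time_s: 13.12
F [ 3.0000e-01  5.0000e-01 -8.0000e-01  0.0000e+00  5.0000e-02  1.0000e-02
  5.0616e+02 -2.2901e+02  1.0402e+02] sd [0.37 0.52 0.56] 13.375
time_s: 13.62
F [-2.6000e-01 -1.1000e-01 -5.7000e-01  2.0000e-02  3.0000e-02  1.0000e-02
  5.0617e+02 -2.2900e+02  1.0431e+02] sd [0.21 0.27 0.28] 13.875
```

```bash

python3 -m pendant '[[0,0,0.3,0,0,0],[0,0,0.3,0,0,0]]'|grep time; python3 f.py
```

```text
time_s: 14.12
F [-2.0000e-01  4.0000e-02 -3.5000e-01 -1.0000e-02  6.0000e-02 -2.0000e-02
  5.0618e+02 -2.2900e+02  1.0462e+02] sd [0.46 0.37 0.4 ] 14.375
```

```bash

python3 -m pendant '[[0,0,0.3,0,0,0],[0,0,0.3,0,0,0]]'|grep time; python3 f.py
```

```text
time_s: 14.62
F [-3.0000e-02  1.9000e-01 -8.0000e-01 -0.0000e+00  2.0000e-02  0.0000e+00
  5.0618e+02 -2.2900e+02  1.0492e+02] sd [0.46 0.32 0.42] 14.875
```

```bash

python3 -m pendant '[[0,0,0.3,0,0,0],[0,0,0.3,0,0,0]]'|grep time; python3 f.py
```

```text
time_s: 15.12
F [ 2.0000e-01  9.0000e-02 -3.6000e-01 -1.0000e-02  5.0000e-02 -1.0000e-02
  5.0616e+02 -2.2899e+02  1.0521e+02] sd [0.61 0.36 0.31] 15.375
```

```bash

python3 -m pendant '[[0,0,0.3,0,0,0],[0,0,0.3,0,0,0]]'|grep time; python3 f.py
```

```text
time_s: 15.62
F [ 4.3000e-01 -2.7000e-01 -4.6000e-01  1.0000e-02  3.0000e-02 -1.0000e-02
  5.0617e+02 -2.2899e+02  1.0551e+02] sd [0.23 0.55 0.41] 15.875
```

```bash

python3 -m pendant '[[0,0,0.3,0,0,0],[0,0,0.3,0,0,0]]'|grep time; python3 f.py
```

```text
time_s: 16.12
F [ 6.8000e-01 -4.3000e-01 -2.1000e+00 -8.0000e-02 -4.0000e-02 -3.0000e-02
  5.0614e+02 -2.2896e+02  1.0572e+02] sd [0.37 0.58 0.48] 16.375
```

```bash

python3 -m pendant '[[0,0,0.3,0,0,0],[0,0,0.3,0,0,0]]'|grep time; python3 f.py
```

```text
time_s: 16.62
F [ 2.2800e+00 -3.1000e-01 -5.6300e+00 -1.5000e-01 -1.7000e-01 -5.0000e-02
  5.0621e+02 -2.2892e+02  1.0597e+02] sd [0.4  0.37 0.34] 16.875
```

```bash
python3 - <<'E'
from h import *
f=grab('scene','s1'); g=grab('wrist','w4')
c=proj(f,[.54,-.229,.1])[0].astype(int); print(c)
A=f['image'][c[1]-45:c[1]+45,c[0]-45:c[0]+45]
B=g['image'][0:200,180:380]
cv2.imwrite('pics/c3.png',np.hstack([cv2.resize(A,(400,400),interpolation=cv2.INTER_CUBIC),cv2.resize(B,(400,400),interpolation=cv2.INTER_CUBIC)]))
E
```

```text
[230 279]
```

View pics/c3.png

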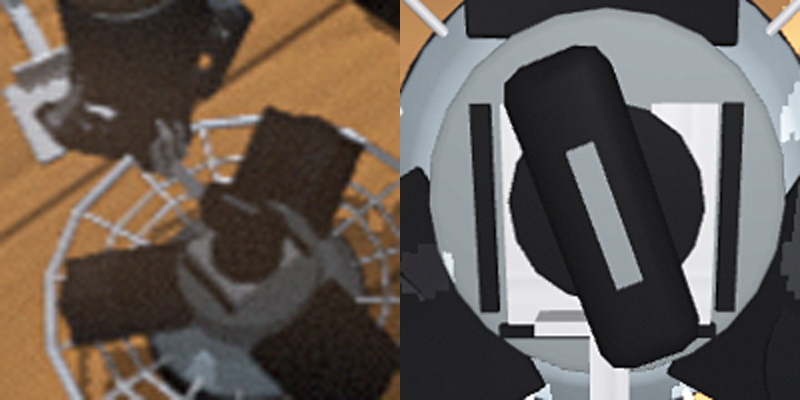

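The lift touched the collar at ≈105.6 mm TCP (5 N at 105.97). The right picture shows the bar with the plate beneath it between the rails, centred. Easing back 0.9 mm and starting the slide in small steps.

```bash

python3 -m pendant '[[0,0,-0.5,0,0,0],[0,0,-0.9,0,0,0],[0,0,-0.9,0,0,0]]'|grep time; python3 f.py
python3 -m pendant '[[-0.7,0,0,0,0,0],[-1.5,0,0,0,0,0],[-1.5,0,0,0,0,0]]'|grep time; python3 f.py
python3 -m pendant '[[-0.7,0,0,0,0,0],[-1,0,0,0,0,0],[-1,0,0,0,0,0]]'|grep time; python3 f.py
```

```text
time_s: 17.35
F [ 2.2000e-01  7.0000e-02 -1.5000e-01  0.0000e+00  5.0000e-02  0.0000e+00
  5.0616e+02 -2.2914e+02  1.0542e+02] sd [0.33 0.25 0.25] 17.6
time_s: 17.98
F [-6.0000e-02  1.1000e-01 -5.9000e-01 -0.0000e+00  3.0000e-02  1.0000e-02
  5.0466e+02 -2.2900e+02  1.0520e+02] sd [0.52 0.44 0.43] 18.225
time_s: 18.6
F [ 1.3000e-01 -2.4000e-01 -9.3000e-01 -1.0000e-02  2.0000e-02 -1.0000e-02
  5.0367e+02 -2.2902e+02  1.0521e+02] sd [0.51 0.35 0.79] 18.85
```

No force. Continue over the lip carefully.

```bash

python3 -m pendant '[[-1,0,0,0,0,0],[-1.5,0,0,0,0,0],[-1.5,0,0,0,0,0]]'|grep time; python3 f.py
python3 -m pendant '[[-1,0,0,0,0,0],[-2,0,0,0,0,0],[-2,0,0,0,0,0]]'|grep time; python3 f.py
```

```text
time_s: 19.23
F [ 2.3000e-01 -2.5000e-01 -6.0000e-01 -0.0000e+00  3.0000e-02  2.0000e-02
  5.0218e+02 -2.2900e+02  1.0523e+02] sd [0.37 0.37 0.52] 19.475
time_s: 19.85
F [ 5.1000e-01 -5.0000e-02 -3.5000e-01 -0.0000e+00  2.0000e-02  2.0000e-02
  5.0016e+02 -2.2902e+02  1.0522e+02] sd [0.51 0.48 0.31] 20.1
```

```bash

python3 -m pendant '[[-1,0,0,0,0,0],[-2,0,0,0,0,0],[-3,0,0,0,0,0],[-4,0,0,0,0,0]]'|grep -E "time|force"; python3 f.py
```

```text
time_s: 20.6
contact_force: [0.1, -1.1, -0.5]
F [ 3.4000e-01  2.0000e-02 -3.6000e-01 -1.0000e-02  4.0000e-02  0.0000e+00
  4.9608e+02 -2.2902e+02  1.0522e+02] sd [0.39 0.49 0.43] 20.85
```

```bash

python3 -m pendant '[[-2,0,0,0,0,0],[-4,0,0,0,0,0],[-6,0,0,0,0,0],[-8,0,0,0,0,0],[-10,0,0,0,0,0],[-12,0,0,0,0,0]]'|grep -E "time|force"
python3 -m pendant '[[-2,0,0,0,0,0],[-5,0,0,0,0,0],[-8,0,0,0,0,0],[-11,0,0,0,0,0],[-14,0,0,0,0,0],[-17,0,0,0,0,0]]'|grep -E "time|force"
python3 -m pendant '[[-2,0,0,0,0,0],[-6,0,0,0,0,0],[-10,0,0,0,0,0],[-14,0,0,0,0,0],[-18,0,0,0,0,0],[-22,0,0,0,0,0],[-24,0,0,0,0,0],[-24,0,0,0,0,0]]'; python3 f.py
```

```text
time_s: 21.6
contact_force: [0.4, 0.7, -1.0]
time_s: 22.35
contact_force: [0.2, 0.2, -0.1]
time_s: 23.35
eef_pos: [0.4431, -0.229, 0.1052]
eef_rot: [[-0.003, 0.0, 1.0], [-1.0, 0.0, -0.003], [-0.0, -1.0, 0.0]]
contact_force: [-0.7, 0.1, -0.6]
opening: 0.0072
F [ 1.6000e-01 -2.0000e-02 -7.8000e-01 -1.0000e-02  3.0000e-02  1.0000e-02
  4.4333e+02 -2.2901e+02  1.0524e+02] sd [0.37 0.18 0.63] 23.6
```

Clear of the shaft with no forces felt. Lift and carry to the tray.

```bash

python3 -m pendant '[[0,0,10,0,0,0],[0,0,30,0,0,0],[0,0,55,0,0,0],[0,0,80,0,0,0],[0,0,105,0,0,0],[0,0,120,0,0,0],[5,15,120,0,0,0],[15,45,120,0,0,0],[25,75,120,0,0,0],[35,105,120,0,0,0],[45,135,120,0,0,0],[55,165,120,0,0,0]]'
python3 -m pendant '[[10,30,0,0,0,-1],[20,60,0,0,0,-2],[30,90,0,0,0,-3],[40,120,0,0,0,-4],[50,150,0,0,0,-5],[60,180,0,0,0,-6],[70,210,0,0,0,-6],[77,235,0,0,0,-6],[82,252,0,0,0,-6],[82,256,0,0,0,-6],[82,256,0,0,0,-6],[82,256,0,0,0,-6]]'
python3 - <<'E'
from h import *
f=grab('top','t1'); g=grab('wrist','w5')
A=f['image'][120:240,180:340]
cv2.imwrite('pics/c4.png',np.hstack([cv2.resize(A,(400,300),interpolation=cv2.INTER_CUBIC),cv2.resize(g['image'],(400,300))]))
E
```

```text
time_s: 25.1
eef_pos: [0.4977, -0.0614, 0.2242]
eef_rot: [[-0.002, -0.002, 1.0], [-1.0, 0.0, -0.002], [-0.0, -1.0, -0.002]]
contact_force: [-0.4, -0.4, -0.9]
opening: 0.0069
time_s: 26.6
eef_pos: [0.5801, 0.1904, 0.2254]
eef_rot: [[-0.109, 0.0, 0.994], [-0.994, -0.0, -0.109], [0.0, -1.0, 0.0]]
contact_force: [1.0, 0.7, -0.8]
opening: 0.0071
```

View pics/c4.png

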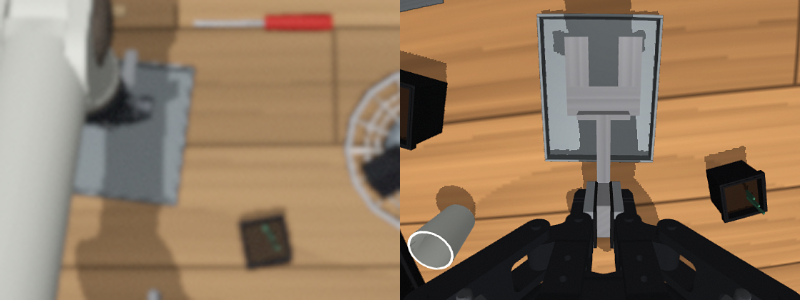

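Left: the arm is over the tray. Right: the tray outline, crop corners (539,13),(661,13),(655,160),(545,160), is square with the plate, which hangs level. Check the tray centre from this view.

```bash
python3 - <<'E'
from h import *
f=load('w5'); P=[]
for x,y in[(539,13),(661,13),(655,160),(545,160)]:
    P.append(onz(f,((x-400)*1.4,y*1.4),.026)); print((P[-1]*1000).round(0))
print(np.mean(P,0)*1000)
E
python3 -m pendant '[[0,1,-30,0,0,0],[0,1,-70,0,0,0],[0,1,-110,0,0,0],[0,1,-145,0,0,0],[0,1,-170,0,0,0],[0,1,-185,0,0,0],[0,1,-195,0,0,0],[0,1,-200,0,0,0],[0,1,-203,0,0,0],[0,1,-203,0,0,0]]'; python3 f.py
```

```text
[730. 255.  26.]
[713. 102.  26.]
[515. 121.  26.]
[533. 282.  26.]
[622.89113312 190.13172452  26.        ]
time_s: 27.95
eef_pos: [0.5805, 0.1932, 0.0226]
eef_rot: [[-0.107, 0.001, 0.994], [-0.994, 0.0, -0.107], [-0.0, -1.0, 0.001]]
contact_force: [0.1, 1.0, -0.6]
opening: 0.0072
F [-0.0000e+00  2.4000e-01 -6.2000e-01 -1.0000e-02  0.0000e+00  1.0000e-02
  5.8048e+02  1.9315e+02  2.2670e+01] sd [0.15 0.58 0.44] 28.2
```

```bash
python3 -m pendant '[[0,0,-2,0,0,0],[0,0,-4,0,0,0],[0,0,-6,0,0,0],[0,0,-6.5,0,0,0],[0,0,-7,0,0,0],[0,0,-7,0,0,0]]'; python3 f.py
python3 -m pendant '[[0,0,-0.5,0,0,0],[0,0,-0.9,0,0,0],[0,0,-0.9,0,0,0]]'|grep -E "force"; python3 f.py
```

```text
time_s: 28.95
eef_pos: [0.5801, 0.193, 0.0152]
eef_rot: [[-0.107, -0.0, 0.994], [-0.994, -0.0, -0.107], [0.0, -1.0, -0.0]]
contact_force: [-0.6, -0.2, -0.7]
opening: 0.007
F [ 2.7000e-01  1.5000e-01 -5.0000e-01  3.0000e-02  4.0000e-02  1.0000e-02
  5.8021e+02  1.9300e+02  1.5260e+01] sd [0.53 0.41 0.46] 29.2
contact_force: [-1.4, -0.5, 2.9]
F [-2.1900e+00 -2.7000e-01  3.9800e+00 -7.0000e-02  3.4000e-01 -0.0000e+00
  5.8018e+02  1.9302e+02  1.4540e+01] sd [0.57 0.38 0.94] 29.825
```

```bash
python3 -m pendant '[[0,0,-0.3,0,0,0],[0,0,-0.6,0,0,0],[0,0,-0.6,0,0,0]]'|grep -E "force"; python3 f.py
```

```text
contact_force: [-3.8, -0.8, 9.0]
F [-4.3700e+00 -2.7000e-01  9.8600e+00 -1.4000e-01  7.7000e-01  2.0000e-02
  5.8016e+02  1.9302e+02  1.4490e+01] sd [0.33 0.43 0.42] 30.45
```

The plate is on the floor while still held (10 N, 0.25 s or more). Release and retreat.

```bash
python3 -m pendant '[[0,0,0.5,0,0,0],[0,0,0.5,0,0,0],[0,0,0.5,0,0,0],[0,0,0.5,0,0,0],[0,0,0.5,0,0,0],[0,0,0.5,0,0,0]]' 0.3
python3 -m pendant '[[0,0,15,0,0,0],[0,0,45,0,0,0],[0,0,90,0,0,0],[0,0,140,0,0,0],[0,0,190,0,0,0],[-20,0,220,0,0,0],[-40,0,220,0,0,0],[-40,0,220,0,0,0]]'
python3 - <<'E'
from h import *
g=grab('wrist','w6'); f=grab('scene','s2')
cv2.imwrite('pics/c5.png',np.hstack([cv2.resize(g['image'],(400,300)),cv2.resize(f['image'][180:360,180:420],(400,300))]))
E
```

```text
time_s: 31.2
eef_pos: [0.5802, 0.193, 0.0142]
eef_rot: [[-0.107, 0.0, 0.994], [-0.994, -0.0, -0.107], [0.0, -1.0, 0.0]]
contact_force: [-0.4, 0.2, -0.4]
opening: 0.0555
time_s: 32.2
eef_pos: [0.5392, 0.1933, 0.2354]
eef_rot: [[-0.107, 0.0, 0.994], [-0.994, 0.002, -0.107], [-0.002, -1.0, -0.0]]
contact_force: [-0.2, 1.3, -0.1]
opening: 0.0556
```

View pics/c5.png

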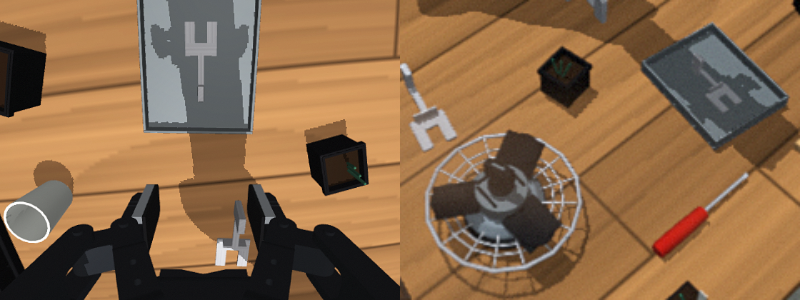

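The pictures show the plate lying flat and central in the tray with its tab up (left crop, fork (200,38), tab (200,92)). The gripper is clear and the pots are in place. Handing in.

```bash
python3 -c "
from plant import arm; print(arm.sign_off())"
```

```text
the job is handed in; nothing more can be done
None
```

The lock plate is out of the fan and lying in the grey tray, and I handed the job in at about 32 s of the 72 s allowed. No verdict was reported.

- **Spinner:** I turned it 137° clockwise from about 0.4 rad. The last wrist pictures put the bar at about 2.8 rad, and I did not touch it afterwards.
- **Plate removal:** I lifted the plate by its tab until it met the collar, about 5.4 mm up. The peak reading was about 5 N; the last 0.3 mm step went past the 2 N target but stayed under the 7 N limit. I eased back 0.9 mm and drew it out 63 mm along -x, with no force readings beyond sensor noise.
- **Placing:** I lowered the plate onto the tray floor still held, pressing with about 10 N, then released it and backed away.

The final pictures show the plate flat and central in the tray with its tab up. The gripper is clear and the pots looked undisturbed by eye; I did not measure their positions. The one disagreement was height: the first two-view tab height read about 2 mm lower than the given sizes, and the early lip estimate of about 3 mm fell short of the 4 mm or so implied by the touch. I went by touch rather than by those heights.

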